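Wind the gauge carriage to its dock and lock it

TASK

Wind the hand crank clockwise (seen from above), taking as many full turns as it needs, until the upright post on the gauge carriage stands squarely in line with the notch position of the keeper bar, and leave it standing there. Then swing the keeper bar fully shut, so that its notch takes the post and the bar snaps into its detent. Move the carriage only with the crank, never by pushing the carriage or its gauge, and leave the loose things lying around where they are.

Things in the scene. Friction and masses are not known exactly. Their poses are not given: they have to be found in the camera images.
- crank (a joint): Hand crank on top of the grey gearbox at the right (-y) end of the steel slide unit, on a vertical axis; rad, grows clockwise seen from above. Each full turn (6.283 rad) clockwise drives the carriage 46 mm away from the gearbox, along the slide's +y; turning back returns it. It stays where it is left, takes about 4 N at the grip, and can go past the dock.
- crank_axis (a point): Fixed point on the crank's vertical axis at the height of the crank arm's top face (z 0.11). Its axes are those of the slide unit: y along the rods from the gearbox to the keeper, z up. The arm (10 mm thick, 20 mm wide) and hub (radius 15) have nothing higher than z 0.112 except the grip.
- crank_grip (a point): Middle of the crank's upright black grip, z 0.138, 58 mm from the crank axis. The grip is a flat block fixed rigidly to the crank arm (it does not spin): 36 mm long along the arm (radially), 16 mm thick across it (tangentially), 48 mm tall from z 0.110 to 0.158. The point's x axis points radially outwards along the arm, y tangentially, z up.
- carriage: Aluminium carriage block (110 x 80 x 28 mm) on two rods, with a black round pressure gauge (76 mm across, face up, top at z 0.080) and the lock post fixed on it. Origin: centre of the block's underside, z 0.022; y along the rods, away from the gearbox.
- lock_post (a point): Top of the upright steel lock post, 12 mm in diameter, on the robot's side (-x) of the carriage; z 0.100.
- dock (a point): Fixed point where the post's top must come: the middle of the keeper bar's notch when the bar is shut, z 0.100. Axes as the slide unit: y along the rods. The notch is 22 mm wide along y, so the post may stand up to 5 mm off its middle.
- keeper (a joint): Flat steel keeper bar swinging level about a vertical pivot at the slide's left (+y) end; rad. 0 is fully shut: bar along the slide's -y from the pivot, notch round the post. Grows as its free end swings out towards the robot (to 1.25). In the last 0.12 rad it rides over a spring nub (a few newtons at the knob) and snaps in behind it. It stays where it is left.
- keeper_hinge (a point): Fixed point on the keeper's vertical pivot axis, z 0.086; axes as the slide unit. Pivot head radius 11 mm, up to z 0.104. The bar is 24 mm wide, lies from z 0.086 to 0.098 and ends 155 mm from the pivot; its notch is 130 mm from the pivot, on the edge away from the robot.
- keeper_knob (a point): Middle of the round black knob standing on the keeper bar 88 mm from the pivot: 16 mm in diameter, from z 0.098 to 0.134; this point is at z 0.118. Turns with the bar (y points along the bar to the pivot).
- wrench: Loose steel wrench 160 mm long lying between the robot and the slide; leave it.
- spare_gauge: Loose black pressure gauge, 64 mm across, 30 mm tall, with a brass stem, lying face up beyond the slide; leave it.
- adapter: Loose brass stepped adapter, 26 mm across, 42 mm tall, standing beyond the slide; leave it.
- union: Loose steel pipe union, 32 mm across, 45 mm tall, standing on the robot's side of the slide; leave it.
- jar: Loose closed jar, 56 mm across, 60 mm tall, beyond the slide; leave it.

How it is judged:
By the outcome, as a careful person would: the job done as asked, in the order asked, and still so for the second after the job is handed in, with the robot touching nothing.
It also fails if it takes over 70 s, if anything falls off the work surface, if the arm or the gripper's body presses on something with over 40 N, if the wrist force passes 120 N, or if a joint passes its speed limit or range.

ROBOT

A 6-joint arm with a two-finger parallel gripper is mounted at the origin on the work surface. World frame = base frame: x ahead of the robot, y to its left, z up, the work surface at z = 0. Lengths are in m, angles in rad, forces in N, time in s.
With the tool pointing down it reaches from about 0.325 to 0.775 m from the base axis. Payload 9.3 kg.
Tool frame: the origin (TCP) lies midway between the tips of the shut fingers; the grasp point (between the pads) lies 19 mm behind it; z points along the fingers, y is the direction in which the jaws open and shut (so a half turn about z gives the same grasp; the last joint's range is limited). The gripper opens to 85 mm and grips with 20 to 120 N. Pads are 22 mm wide; open, the fingers measure 114 mm over their backs; the gripper's body (76 mm by 85 mm) begins 54 mm behind the grasp point. The pads swing forward as they close: fully open they stand 13 mm farther back than shut.
Start: joints at [-1.262, 0.259, 0.021, 1.334, 0, 1.418], TCP at [0.245, -0.492, 0.208] pointing down, gripper open.
Joint ranges: [-3.04, 3.04], [-0.91, 1.82], [-1.04, 1.36], [-1.92, 1.95], [-1.52, 1.45], [-3.14, 3.14]. Speed limits (rad/s): [2.22, 2.22, 2.79, 3.14, 3.14, 3.14].

INTERFACE

Orientations are given as a rotation vector (axis times angle).
In Python, from bench import telemetry, optics, ctrl gives the robot as it stands. The module is installed in compiled form; this text tells all that it offers.
- The arm moves only by the shell command python3 -m creep 'ROWS' [FORCE]. ROWS is a JSON object of lists of equal length, an entry for each row: "jaw": the opening, from 0 (shut) to 1 (fully open); "xyz": the shift along the tool's x, y, z normalised to -1 to 1, where 1 is 0.3 m, a list of three; "turn": the turn, a rotation vector about the tool's x, y, z normalised to -1 to 1, where 1 is 90 degrees, a list of three. In form: {"jaw": [jaw, ...], "xyz": [[dx, dy, dz], ...], "turn": [[wx, wy, wz], ...]}. A call has 1 to 20 rows; each row shifts and turns the commanded pose from where the row before left it, along the tool's axes as they then stand; what a row does not reach is not made up. A row lasts 1/12 s, in which the tool goes at most 41.7 mm and 7.16 degrees, less where a joint would pass 70% of its speed; a pose out of reach is approached as far as the arm can. A call with a number of a shift or a turn outside -1 to 1 is refused whole. A call with a gripper value outside its range is refused whole. The fingers move at their own pace and stop on an object; FORCE is the grip in N (left out, the last holds). Time passes only in rows, so rows that do not move let the fingers close. It gives the time, the measured TCP pose, the force and the opening at its end, in the units of the state.
- telemetry.observe(): the state, without advancing time (a new reading comes with each control period).
- optics.grab_frame(name): name is "side" or "top"; returns (picture, depth): 400x640x3 uint8, blue, green, red; 400x640 float32, m along the optical axis (not along the pixel's ray), 0 where there is no reading.
- optics.camera_model(name): a dict with "intrinsics" (3x3 intrinsics, pixels), "k1" (the pictures are not rectified: a ray, as slopes to the right and down, at radius r is drawn at 1 + k1 r^2 times it, then the intrinsics apply), "pose" (4x4, takes a point from camera to world coordinates). Camera axes: x right, y up, looking along -z (the intrinsics and any distortion apply to the point x, -y, -z); pixel columns grow to the right and rows downward; lengths in m; the calibration is good to about 2 mm. A picture is of the moment at which its call begins. camera_model takes no time and is no camera call.
- ctrl.sign_off(): hands the job in, once; it reports no verdict.
The state is a dict: "clock": time; "joint_pos": joint angles; "joint_vel": joint speeds; "tau": joint torques, N m; "tcp_pos": TCP position; "eef_rot": TCP orientation; "contact_force": force on the tool from outside, world axes, zero at the start; "moment": the same for the moment, N m; "width": finger opening in m.
Only numpy, scipy, OpenCV 4.12 (cv2) and the standard library are available. Lean on these libraries where they do the work, as an engineer would, in place of code of your own. Each camera call takes 0.05 s, during which the arm holds its last target.

## Working session

There is one attempt and no reset: what is moved stays moved. The work goes in short steps, Python scripts to look and compute and a shell command to move; the robot and the scene stay as the last step left them, time stands still between calls to the robot, and variables do not carry over. Pictures are saved under pics/ and viewed, and the job is handed in when it is done.

```bash
mkdir -p pics; ls
cat > h.py <<'E'
import numpy as np, cv2
from bench import telemetry, optics, ctrl
def grab(n,f=None):
    im,d=optics.grab_frame(n)
    np.savez(f'{n}.npz',im=im,d=d)
    if f: cv2.imwrite('pics/'+f,im)
    return im,d
def load(n):
    z=np.load(f'{n}.npz'); return z['im'],z['d']
def rays(n,uv):
    m=optics.camera_model(n);K=np.array(m['intrinsics']);k1=m['k1'];T=np.array(m['pose'])
    uv=np.atleast_2d(uv).astype(float)
    p=cv2.undistortPoints(uv[:,None,:],K,np.array([k1,0,0,0,0.]))[:,0]
    d=np.c_[p[:,0],-p[:,1],-np.ones(len(p))]
    return T[:3,3],d@T[:3,:3].T
def on_plane(n,uv,z):
    o,d=rays(n,uv); return o+d*((z-o[2])/d[:,2])[:,None]
def cloud(n,d):
    h,w=d.shape;u,v=np.meshgrid(np.arange(w),np.arange(h))
    o,r=rays(n,np.c_[u.ravel(),v.ravel()])
    return (o+r*d.ravel()[:,None]).reshape(h,w,3)
E
python3 - <<'E'
from h import *
for n in('side','top'):
    im,d=grab(n,n+'0.png'); m=optics.camera_model(n); print(n,m['k1'],np.round(m['intrinsics'],1).tolist(),np.round(m['pose'],3).tolist(),(d>0).mean())
s=telemetry.observe()
for k,v in s.items(): print(k,np.round(v,3))
E
```

```text
pics
side -0.009515794779632259 [[452.0, 0.0, 322.9], [0.0, 452.0, 195.7], [0.0, 0.0, 1.0]] [[-0.861, 0.277, -0.427, 0.23], [-0.509, -0.448, 0.735, 0.575], [0.012, 0.85, 0.527, 0.532], [0.0, 0.0, 0.0, 1.0]] 0.99585546875
top -0.14306784312726564 [[470.7, 0.0, 317.9], [0.0, 470.7, 195.6], [0.0, 0.0, 1.0]] [[0.112, 0.971, -0.211, 0.383], [-0.994, 0.11, -0.02, 0.019], [0.004, 0.212, 0.977, 1.012], [0.0, 0.0, 0.0, 1.0]] 0.99605078125
clock 0.1
joint_pos [-1.262  0.259  0.021  1.334 -0.     1.418]
joint_vel [ 0.001 -0.003  0.003 -0.001 -0.001  0.001]
tau [ 8.0000e-03 -5.5669e+01  3.4507e+01  1.2000e-02 -0.0000e+00  0.0000e+00]
tcp_pos [ 0.245 -0.492  0.208]
eef_rot [-3.057 -0.719  0.   ]
contact_force [ 0.841  0.122 -0.182]
moment [-0.03   0.009  0.045]
width 0.086
```

View pics/top0.png

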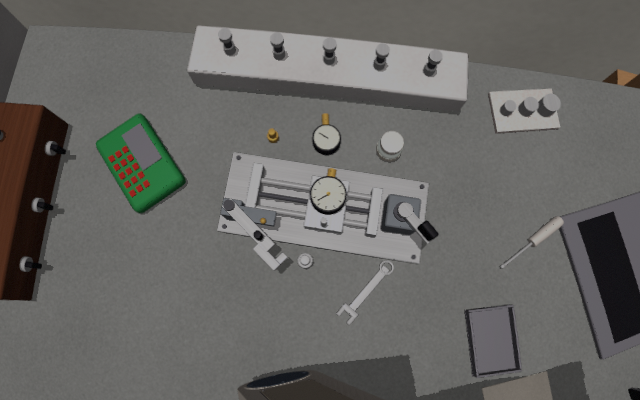

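View pics/side0.png

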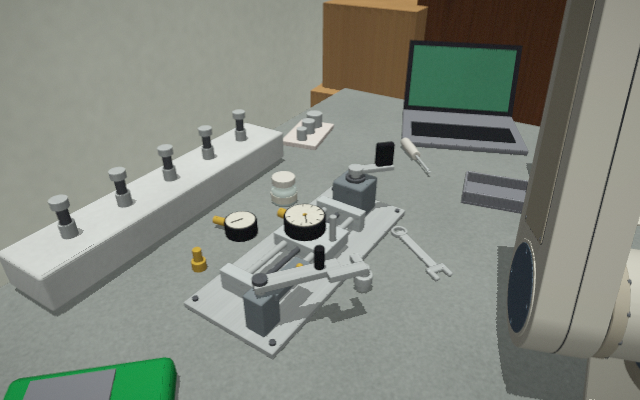

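The top view shows the crank hub at about (405,210), black grip (428,230), post (324,224), keeper pivot (230,205), knob (258,236) and union (305,261) near the bar's end. Next I'll measure these points.

Run:
```python
from h import *
im,d=load('top'); c=im[140:300,200:460]; cv2.imwrite('pics/top0c.png',cv2.resize(c,(780,480),interpolation=cv2.INTER_CUBIC))
P=cloud('top',d)
# height map
z=P[140:300,200:460,2]; h=np.clip(z/0.17*255,0,255).astype(np.uint8)
cv2.imwrite('pics/top0h.png',cv2.resize(cv2.applyColorMap(h,cv2.COLORMAP_JET),(780,480),interpolation=cv2.INTER_NEAREST))
for n,u,v in [('hub',405,210),('grip',428,230),('post',324,224),('piv',230,205),('knob',258,236),('bolt',239,157),('bolt',422,187),('bolt',417,257),('bolt',224,227),('union',305,261)]:
    print(n,np.round(P[v,u],4))
g=im.max(2)<45
for n,(zl,zh) in dict(grip=(.14,.17),knob=(.12,.145)).items():
    m=(P[...,2]>zl)&(P[...,2]<zh)&g; m[:140]=0;m[300:]=0;m[:,:200]=0;m[:,460:]=0
    nn,l,st,ce=cv2.connectedComponentsWithStats(m.astype(np.uint8))
    for i in range(1,nn):
        if st[i,4]>8:
            q=P[l==i]; print(n,st[i],np.round(q.mean(0),4)); 
            if n=='grip': print(cv2.minAreaRect((q[:,:2]*1000).astype(np.float32)))
```

```text
hub [ 0.567  -0.1353  0.1123]
grip [ 0.5251 -0.1733  0.1567]
post [0.5259 0.019  0.0869]
piv [0.5403 0.208  0.1015]
knob [0.482  0.1398 0.1331]
bolt [0.664  0.2219 0.0177]
bolt [ 0.6419 -0.1855  0.0162]
bolt [ 0.4885 -0.1859  0.0127]
bolt [0.5058 0.2311 0.0177]
union [0.4519 0.0493 0.0454]
grip [420 221  18  19 179] [ 0.5256 -0.1747  0.1556]
((526.990234375, -175.91539001464844), (33.75658416748047, 16.183231353759766), 41.898841857910156)
knob [418 225  13  16  57] [ 0.5232 -0.1702  0.1328]
knob [254 231   9   9  49] [0.4842 0.141  0.1328]
```

```bash
sleep 1
```

```text
(no output)
```

View pics/top0c.png

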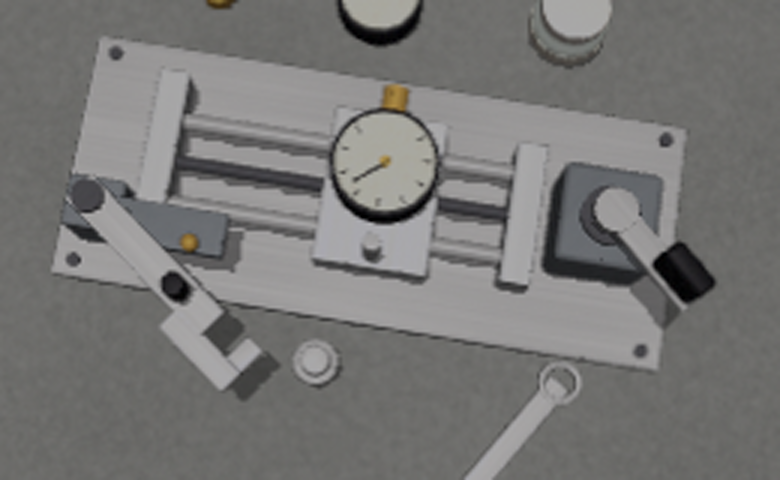

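View pics/top0h.png

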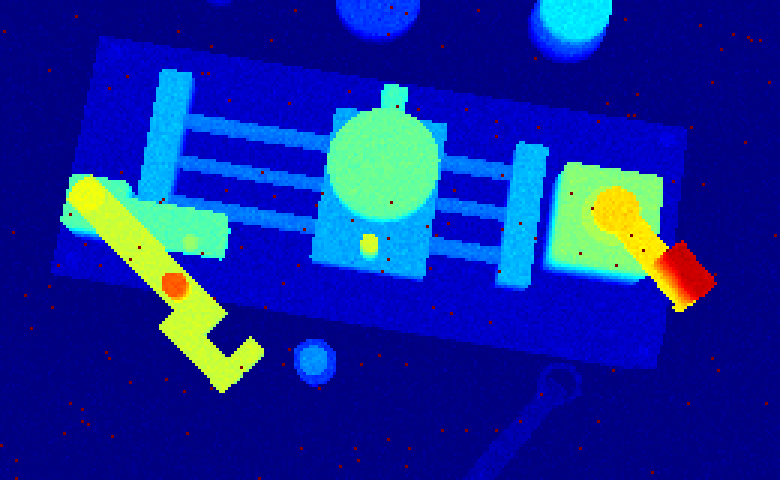

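```bash
cat > meas.py <<'E'
from h import *
def circ(n,u0,v0,r,zl,zh,P,im,cond=None,dz=0):
    m=np.zeros(P.shape[:2],bool); m[v0-r:v0+r+1,u0-r:u0+r+1]=1
    m&=(P[...,2]>zl)&(P[...,2]<zh)
    if cond is not None:m&=cond
    nn,l,st,ce=cv2.connectedComponentsWithStats(m.astype(np.uint8))
    i=1+np.argmax(st[1:,4]); return ce[i],st[i,4],l==i
E
python3 - <<'E'
from meas import *
im,d=load('top');P=cloud('top',d)
for n,a,z in [('post',(324,222,8,.085,.112),.1),('knob',(258,235,8,.12,.145),.134),('grip',(428,230,16,.146,.17),.158)]:
    c,k,m=circ(n,*a,P,im); print(n,c,k,np.round(on_plane('top',c,z)[0],4),np.round(P[m].mean(0),4),np.round(P[m].std(0),4))
# bright hub disc & dark pivot disc
g=cv2.cvtColor(im,cv2.COLOR_BGR2GRAY)
for n,box,cond,z in [('hub',(392,424,195,226),g>185,.112),('piv',(220,242,195,216),g<110,.104)]:
    u0,u1,v0,v1=box; m=np.zeros_like(g); m[v0:v1,u0:u1]=(cond&(P[...,2]>z-.012))[v0:v1,u0:u1]
    q=np.argwhere(m)[:,::-1].astype(np.float32); e=cv2.minEnclosingCircle(q); print(n,e,len(q),q.mean(0),np.round(on_plane('top',q.mean(0),z)[0],4),np.round(on_plane('top',e[0],z)[0],4))
# rods direction: carriage block edges/plate : plate contour
m=((P[...,2]>.009)).astype(np.uint8); m[:150]=0;m[275:]=0;m[:,:205]=0;m[:,440:]=0
# plate via rotation from 4 corners in crop
cr=np.array([[101,38],[686,129],[657,369],[52,272]])/3+[200,140]
q=on_plane('top',cr,.014); print(np.round(q,4)); e=[q[0]-q[1],q[3]-q[2]]; print([np.arctan2(-x[0],x[1]) for x in e],[np.linalg.norm(x) for x in e])
E
```

```text
post [322.68571429 220.91428571] 35 [0.5297 0.0222 0.1   ] [0.5301 0.0223 0.0976] [0.0032 0.003  0.0047]
knob [257.77419355 234.5483871 ] 62 [0.4846 0.1405 0.134 ] [0.4848 0.1407 0.1327] [0.0041 0.0041 0.0035]
grip [429.27428571 229.84571429] 175 [ 0.5254 -0.1754  0.158 ] [ 0.5257 -0.1757  0.1565] [0.0081 0.0076 0.0031]
hub ((0.0, 0.0), 0.0) 0 [nan nan] [nan nan nan] [0.9765 0.8662 0.112 ]
piv ((231.71249389648438, 207.41250610351562), 9.422289848327637) 110 [228.86363 205.     ] [0.5396 0.2097 0.104 ] [0.5355 0.2033 0.104 ]
[[ 0.6737  0.2361  0.014 ]
 [ 0.6532 -0.2002  0.014 ]
 [ 0.4761 -0.1909  0.014 ]
 [ 0.4967  0.2451  0.014 ]]
[np.float64(-0.04680444616734315), np.float64(-0.04727658665065838)] [np.float64(0.4367750821436677), np.float64(0.4365239787002104)]<stdin>:9: RuntimeWarning: Mean of empty slice.
  ret = um.true_divide(
```

Run:
```python
from meas import *
im,d=load('top');P=cloud('top',d)
g=cv2.cvtColor(im,cv2.COLOR_BGR2GRAY)
big=cv2.resize(g[190:230,385:430],None,fx=8,fy=8,interpolation=cv2.INTER_CUBIC)
for p2 in (25,18):
  c=cv2.HoughCircles(big,cv2.HOUGH_GRADIENT,1,40,param1=120,param2=p2,minRadius=45,maxRadius=75)
  if c is not None:
    for x in c[0][:3]:
        uv=(x[:2]+.5)/8-.5+[385,190]; print(x,uv,np.round(on_plane('top',uv,.112)[0],4))
# depth-based: points z .106-.118 in hub region
m=np.zeros(g.shape,bool);m[198:222,394:420]=1;m&=(P[...,2]>.104)&(P[...,2]<.125)
q=P[m];print(len(q), np.round(q.min(0),4),np.round(q.max(0),4))
# side-view grip check
im2,d2=load('side');P2=cloud('side',d2)
for n,u,v in [('grip',384,153),('hubtop',355,171),('knob',320,257),('piv',262,283),('post',333,224)]: print(n,np.round(P2[v,u],4))
```

```text
273 [ 0.546  -0.1651  0.1043] [ 0.5833 -0.1206  0.1176]
grip [ 0.5252 -0.1671  0.1412]
hubtop [ 0.5635 -0.1219  0.1114]
knob [0.4807 0.1487 0.1234]
piv [0.5319 0.2172 0.104 ]
post [0.5289 0.0247 0.0872]
```

```bash
python3 -m creep '{"jaw":[1,1,1,1,1,1,1,1,1,1,1,1,1,1],"xyz":[[0.0933,-0.0376,0],[0.0933,-0.0376,0],[0.0933,-0.0376,0],[0.0933,-0.0376,0],[0.0933,-0.0376,0],[0.0933,-0.0376,0],[0.0933,-0.0376,0],[0.0933,-0.0376,0],[0.0933,-0.0376,0],[0.0933,-0.0376,0],[0.0933,-0.0376,0],[0.0933,-0.0376,0],[0.0933,-0.0376,0],[0.0933,-0.0376,0]],"turn":[[0,0,0],[0,0,0],[0,0,0],[0,0,0],[0,0,0],[0,0,0],[0,0,0],[0,0,0],[0,0,0],[0,0,0],[0,0,0],[0,0,0],[0,0,0],[0,0,0]]}' 40
python3 -m creep '{"jaw":[1,1,1,1,1,1,1,1,1,1,1,1,1,1],"xyz":[[0,0,0],[0,0,0],[0,0,0],[0,0,0],[0,0,0],[0,0,0],[0,0,0],[0,0,0],[0,0,0],[0,0,0],[0,0,0],[0,0,0],[0,0,0],[0,0,0]],"turn":[[0,0,-0.0778],[0,0,-0.0778],[0,0,-0.0778],[0,0,-0.0778],[0,0,-0.0778],[0,0,-0.0778],[0,0,-0.0778],[0,0,-0.0778],[0,0,-0.0778],[0,0,-0.0778],[0,0,-0.0778],[0,0,-0.0778],[0,0,-0.0778],[0,0,-0.0778]]}'
python3 -m creep '{"jaw":[1,1,1,1,1,1,1,1,1,1,1,1,1,1],"xyz":[[0,0,0],[0,0,0],[0,0,0],[0,0,0],[0,0,0],[0,0,0],[0,0,0],[0,0,0],[0,0,0],[0,0,0],[0,0,0],[0,0,0],[0,0,0],[0,0,0]],"turn":[[0,0,-0.0778],[0,0,-0.0778],[0,0,-0.0778],[0,0,-0.0778],[0,0,-0.0778],[0,0,-0.0778],[0,0,-0.0778],[0,0,-0.0778],[0,0,-0.0778],[0,0,-0.0778],[0,0,-0.0778],[0,0,-0.0778],[0,0,-0.0778],[0,0,-0.0778]]}'
cat >> h.py <<'E'
from scipy.spatial.transform import Rotation as R
HUB=np.array([.5683,-.1356])
def st():
    s=telemetry.observe(); M=R.from_rotvec(s['eef_rot']).as_matrix(); p=np.array(s['tcp_pos'])
    print('t',round(float(s['clock']),2),'tcp',np.round(p,4),'yaw',round(np.degrees(np.arctan2(M[1,0],M[0,0])),2),'tilt',round(np.degrees(np.arccos(-M[2,2])),2),'j',np.round(s['joint_pos'],3),'F',np.round(s['contact_force'],1),'M',np.round(s['moment'],2),'w',round(float(s['width']),4))
    r=p[:2]-HUB; print('hub r',round(np.linalg.norm(r)*1000,1),'alpha',round(np.degrees(np.arctan2(r[1],r[0])),2))
    return s,M,p
def need(target):
    s,M,p=st(); print('need norm',np.round(M.T@(np.array(target)-p)/.3,4))
E
python3 -c "
from h import *
need([.5255,-.1755,.123])"
```

```text
clock: 1.27
tcp_pos: [0.5262, -0.175, 0.2081]
eef_rot: [-3.058, -0.719, 0.001]
contact_force: [0.2, 0.4, -0.7]
width: 0.0852
clock: 2.43
tcp_pos: [0.5253, -0.1763, 0.208]
eef_rot: [-1.454, -2.784, 0.0]
contact_force: [0.7, 0.0, 0.4]
width: 0.0852
clock: 3.6
tcp_pos: [0.5253, -0.1763, 0.208]
eef_rot: [1.148, -2.924, -0.001]
contact_force: [0.6, 0.2, 0.1]
width: 0.0853
t 3.6 tcp [ 0.5253 -0.1763  0.208 ] yaw -137.14 tilt 0.05 j [-0.475  0.266  0.031  1.337  0.    -1.223] F [0.6 0.2 0.1] M [ 0.05 -0.03 -0.05] w 0.0853
hub r 59.2 alpha -136.55
need norm [-0.0024  0.0014  0.2833]
```

```bash
python3 -m creep '{"jaw":[1,1,1,1,1,1,1],"xyz":[[-0.0024,0.0014,0.0472],[0,0,0.0472],[0,0,0.0472],[0,0,0.0472],[0,0,0.0472],[0,0,0.0472],[0,0,0]],"turn":[[0,0,0],[0,0,0],[0,0,0],[0,0,0],[0,0,0],[0,0,0],[0,0,0]]}'
python3 -c "
from h import *
st();grab('top','top1.png');im,d=grab('side','side1.png');cv2.imwrite('pics/side1c.png',cv2.resize(im[80:260,250:490],(800,600)))"
```

```text
clock: 4.18
tcp_pos: [0.5243, -0.1749, 0.1206]
eef_rot: [1.138, -2.925, -0.006]
contact_force: [0.1, -0.7, 0.3]
width: 0.0857
t 4.18 tcp [ 0.5243 -0.1749  0.1206] yaw -137.49 tilt 0.27 j [-0.474  0.306 -0.139  1.13   0.    -1.216] F [ 0.1 -0.7  0.3] M [ 0.05  0.02 -0.03] w 0.0857
hub r 59.0 alpha -138.22
```

```bash
sleep 2
```

```text
(no output)
```

View pics/side1c.png

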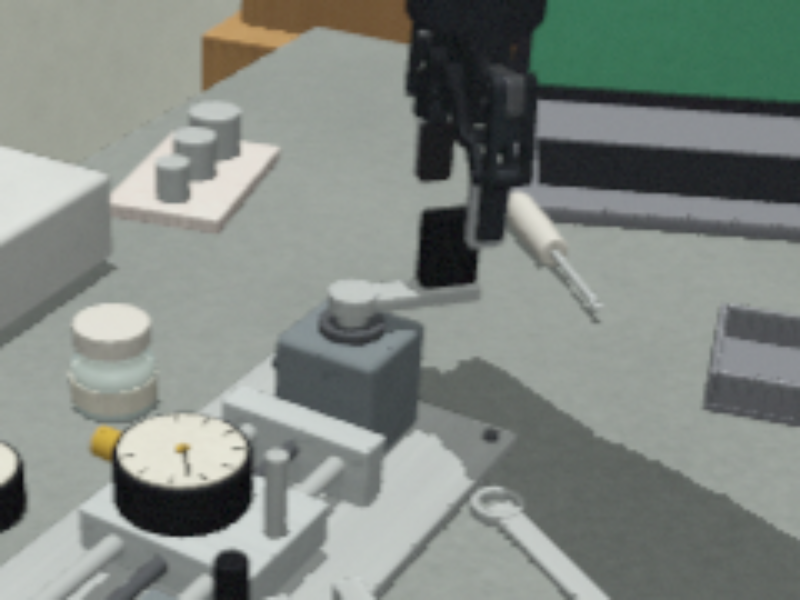

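The fingers straddle the black grip on its flat faces (crop: grip at about (448,245), fingers on both sides). Next I close on it.

```bash
python3 -m creep '{"jaw":[0,0,0,0,0,0,0,0],"xyz":[[0,0,0],[0,0,0],[0,0,0],[0,0,0],[0,0,0],[0,0,0],[0,0,0],[0,0,0]],"turn":[[0,0,0],[0,0,0],[0,0,0],[0,0,0],[0,0,0],[0,0,0],[0,0,0],[0,0,0]]}' 50
python3 -c "
from h import *
st()"
```

```text
clock: 4.95
tcp_pos: [0.5258, -0.1757, 0.1239]
eef_rot: [-1.139, 2.927, -0.001]
contact_force: [-2.8, 0.0, 4.8]
width: 0.0147
t 4.95 tcp [ 0.5258 -0.1757  0.1239] yaw -137.47 tilt 0.04 j [-0.474  0.303 -0.135  1.132 -0.    -1.216] F [-2.8  0.   4.8] M [0.01 0.39 0.29] w 0.0147
hub r 58.4 alpha -136.63
```

```bash
python3 -m creep '{"jaw":[0,0,0,0,0,0],"xyz":[[-0.001,0.0202,0],[-0.001,0.0202,0],[-0.001,0.0202,0],[-0.001,0.0202,0],[-0.001,0.0202,0],[-0.001,0.0202,0]],"turn":[[0,0,0.0667],[0,0,0.0667],[0,0,0.0667],[0,0,0.0667],[0,0,0.0667],[0,0,0.0667]]}'
python3 -c "
from h import *
st()"
```

```text
clock: 5.45
tcp_pos: [0.5098, -0.1424, 0.1239]
eef_rot: [0.171, -3.136, -0.001]
contact_force: [-4.8, 2.3, 7.9]
width: 0.0149
t 5.45 tcp [ 0.5098 -0.1424  0.1239] yaw -173.77 tilt 0.07 j [-0.431  0.264 -0.192  1.117 -0.    -0.54 ] F [-4.8  2.3  7.9] M [0.58 0.97 0.48] w 0.0149
hub r 58.9 alpha -173.41
```

```bash
python3 -m creep '{"jaw":[0,0,0,0,0,0,0,0,0,0,0,0,0,0,0,0,0,0],"xyz":[[-0.001,0.0202,0],[-0.001,0.0202,0],[-0.001,0.0202,0],[-0.001,0.0202,0],[-0.001,0.0202,0],[-0.001,0.0202,0],[-0.001,0.0202,0],[-0.001,0.0202,0],[-0.001,0.0202,0],[-0.001,0.0202,0],[-0.001,0.0202,0],[-0.001,0.0202,0],[-0.001,0.0202,0],[-0.001,0.0202,0],[-0.001,0.0202,0],[-0.001,0.0202,0],[-0.001,0.0202,0],[-0.001,0.0202,0]],"turn":[[0,0,0.0667],[0,0,0.0667],[0,0,0.0667],[0,0,0.0667],[0,0,0.0667],[0,0,0.0667],[0,0,0.0667],[0,0,0.0667],[0,0,0.0667],[0,0,0.0667],[0,0,0.0667],[0,0,0.0667],[0,0,0.0667],[0,0,0.0667],[0,0,0.0667],[0,0,0.0667],[0,0,0.0667],[0,0,0.0667]]}'
python3 -c "
from h import *
st()"
```

```text
clock: 6.95
tcp_pos: [0.5803, -0.0758, 0.124]
eef_rot: [-2.433, -1.981, -0.008]
contact_force: [2.4, 16.3, 7.2]
width: 0.0147
t 6.95 tcp [ 0.5803 -0.0758  0.124 ] yaw 78.31 tilt 0.38 j [-0.277  0.353 -0.059  1.159  0.007  1.498] F [ 2.4 16.3  7.2] M [ 3.31 -0.2   0.11] w 0.0147
hub r 61.0 alpha 78.64
```

```bash
python3 -m creep '{"jaw":[0,0,0,0,0,0,0],"xyz":[[0.001,0.0202,0],[0.001,0.0202,0],[-0.001,0.0202,0],[-0.001,0.0202,0],[-0.001,0.0202,0],[-0.001,0.0202,0],[-0.001,0.0202,0]],"turn":[[0,0,0.0667],[0,0,0.0667],[0,0,0.0667],[0,0,0.0667],[0,0,0.0667],[0,0,0.0667],[0,0,0.0667]]}'
python3 -c "
from h import *
st()"
```

```text
clock: 7.53
tcp_pos: [0.6169, -0.0986, 0.124]
eef_rot: [-2.984, -0.976, -0.007]
contact_force: [5.6, 9.7, 4.1]
width: 0.0144
t 7.53 tcp [ 0.6169 -0.0986  0.124 ] yaw 36.23 tilt 0.28 j [-0.295  0.417  0.041  1.193  0.004  2.214] F [5.6 9.7 4.1] M [ 1.8  -1.05 -0.02] w 0.0144
hub r 61.1 alpha 37.27
```

```bash
python3 -m creep '{"jaw":[0,0,0,0,0,0,0],"xyz":[[0.0,0.0202,0],[0.0,0.0202,0],[-0.001,0.0202,0],[-0.001,0.0202,0],[-0.001,0.0202,0],[-0.001,0.0202,0],[0,0,0]],"turn":[[0,0,0.0667],[0,0,0.0667],[0,0,0.0667],[0,0,0.0667],[0,0,0.0667],[0,0,0.0667],[0,0,0]]}'
python3 -c "
from h import *
st()
# circle fit of path points
p=np.array([[.5258,-.1757],[.5098,-.1424],[.5803,-.0758],[.6169,-.0986],telemetry.observe()['tcp_pos'][:2]])
A=np.c_[2*p,np.ones(len(p))];x=np.linalg.lstsq(A,(p**2).sum(1),rcond=None)[0];print(x[:2],np.sqrt(x[2]+x[:2]@x[:2]))
grab('top','top2.png');im,d=grab('side','side2.png')"
```

```text
clock: 8.12
tcp_pos: [0.6289, -0.1345, 0.124]
eef_rot: [-3.141, -0.0, -0.006]
contact_force: [5.9, 3.6, 2.3]
width: 0.0146
t 8.12 tcp [ 0.6289 -0.1345  0.124 ] yaw 0.01 tilt 0.22 j [-3.420e-01  4.470e-01  9.000e-02  1.211e+00  2.000e-03  2.799e+00] F [5.9 3.6 2.3] M [ 0.76 -1.27 -0.47] w 0.0146
hub r 60.6 alpha 1.06
[ 0.56909477 -0.13450941] 0.05978657788368093
```

```bash
sleep 2
```

```text
(no output)
```

View pics/side2.png

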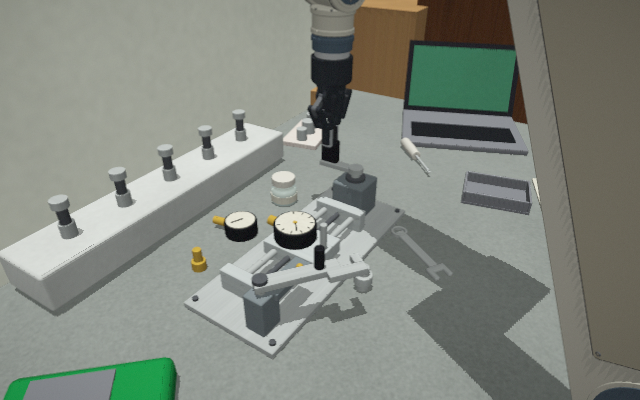

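View pics/top2.png

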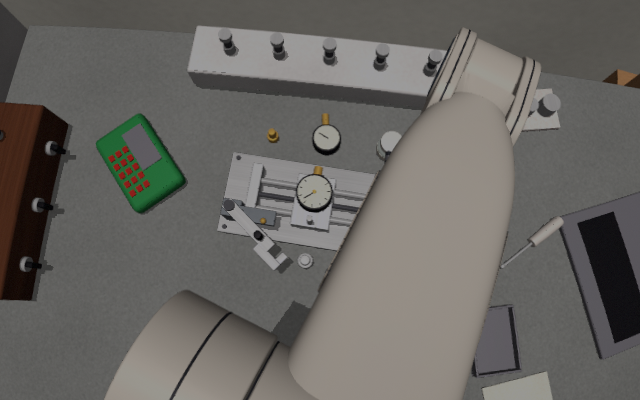

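The top view shows the carriage moved along (gauge from (326,195) to (314,192), post near (310,221)), and loose items are undisturbed. Now I regrasp with a half turn of the wrist.

```bash
python3 -m creep '{"jaw":[1,1,1,1,1,1,1,1],"xyz":[[0,0,0],[0,0,0],[0,0,0],[0,0,0],[0,0,0],[0,0,-0.06],[0,0,-0.06],[0,0,-0.06]],"turn":[[0,0,0],[0,0,0],[0,0,0],[0,0,0],[0,0,0],[0,0,0],[0,0,0],[0,0,0]]}'
python3 -m creep '{"jaw":[1,1,1,1,1,1,1,1,1,1,1,1,1],"xyz":[[0,0,0],[0,0,0],[0,0,0],[0,0,0],[0,0,0],[0,0,0],[0,0,0],[0,0,0],[0,0,0],[0,0,0],[0,0,0],[0,0,0],[0,0,0]],"turn":[[0,0,-0.0769],[0,0,-0.0769],[0,0,-0.0769],[0,0,-0.0769],[0,0,-0.0769],[0,0,-0.0769],[0,0,-0.0769],[0,0,-0.0769],[0,0,-0.0769],[0,0,-0.0769],[0,0,-0.0769],[0,0,-0.0769],[0,0,-0.0769]]}'
python3 -m creep '{"jaw":[1,1,1,1,1,1,1,1,1,1,1,1,1],"xyz":[[0,0,0],[0,0,0],[0,0,0],[0,0,0],[0,0,0],[0,0,0],[0,0,0],[0,0,0],[0,0,0],[0,0,0],[0,0,0],[0,0,0],[0,0,0]],"turn":[[0,0,-0.0769],[0,0,-0.0769],[0,0,-0.0769],[0,0,-0.0769],[0,0,-0.0769],[0,0,-0.0769],[0,0,-0.0769],[0,0,-0.0769],[0,0,-0.0769],[0,0,-0.0769],[0,0,-0.0769],[0,0,-0.0769],[0,0,-0.0769]]}'
python3 -c "
from h import *
st()
im,d=grab('side','side3.png');cv2.imwrite('pics/side3c.png',cv2.resize(im[60:260,250:490],(720,600)))"
```

```text
clock: 8.88
tcp_pos: [0.6268, -0.1342, 0.1778]
eef_rot: [-3.141, -0.011, 0.001]
contact_force: [0.6, -0.3, 0.2]
width: 0.0848
clock: 9.97
tcp_pos: [0.627, -0.1343, 0.1773]
eef_rot: [-2.207, -2.235, 0.0]
contact_force: [0.5, -0.4, -0.3]
width: 0.0853
clock: 11.05
tcp_pos: [0.627, -0.1343, 0.1774]
eef_rot: [0.019, -3.141, -0.0]
contact_force: [0.0, -0.4, -0.1]
width: 0.0853
t 11.05 tcp [ 0.627  -0.1343  0.1774] yaw -179.31 tilt 0.01 j [-0.342  0.426  0.193  1.338 -0.    -0.354] F [ 0.  -0.4 -0.1] M [0.03 0.01 0.  ] w 0.0853
hub r 58.7 alpha 1.26
```

```bash
sleep 3
```

```text
(no output)
```

View pics/side3c.png

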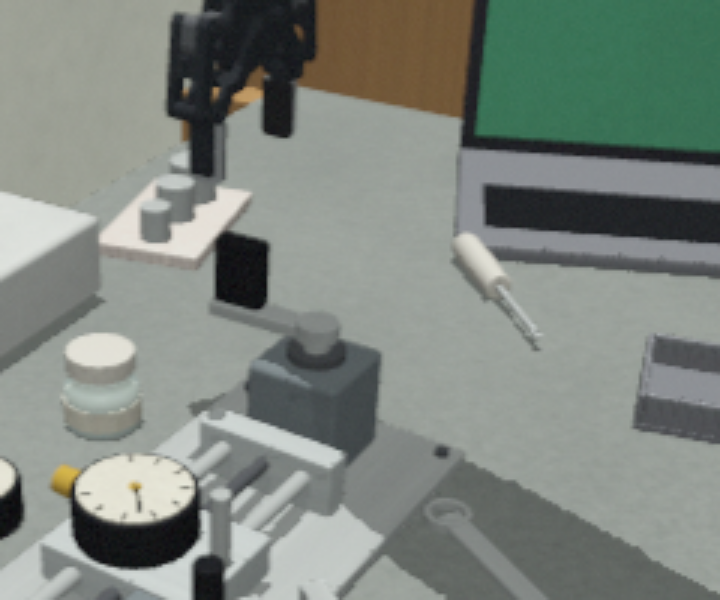

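```bash
python3 -m creep '{"jaw":[1,1,1,1,0,0,0,0,0,0,0],"xyz":[[0,0,0.0445],[0,0,0.0445],[0,0,0.0445],[0,0,0.0445],[0,0,0],[0,0,0],[0,0,0],[0,0,0],[0,0,0],[0,0,0],[0,0,0]],"turn":[[0,0,0],[0,0,0],[0,0,0],[0,0,0],[0,0,0],[0,0,0],[0,0,0],[0,0,0],[0,0,0],[0,0,0],[0,0,0]]}' 50
python3 -c "
from h import *
st()"
```

```text
clock: 12.02
tcp_pos: [0.6275, -0.1344, 0.125]
eef_rot: [-0.009, 3.14, -0.001]
contact_force: [-0.7, 1.0, 4.8]
width: 0.0146
t 12.02 tcp [ 0.6275 -0.1344  0.125 ] yaw -179.67 tilt 0.09 j [-0.342  0.445  0.09   1.214  0.    -0.347] F [-0.7  1.   4.8] M [ 0.18  0.2  -0.1 ] w 0.0146
hub r 59.2 alpha 1.21
```

```bash
python3 -m creep '{"jaw":[0,0,0,0,0,0,0,0,0,0,0,0,0,0,0],"xyz":[[0.00106,-0.0202,0],[0.00106,-0.0202,0],[0.00106,-0.0202,0],[0.00106,-0.0202,0],[0.00106,-0.0202,0],[0.00106,-0.0202,0],[0.00106,-0.0202,0],[0.00106,-0.0202,0],[0.00106,-0.0202,0],[0.00106,-0.0202,0],[0.00106,-0.0202,0],[0.00106,-0.0202,0],[0.00106,-0.0202,0],[0.00106,-0.0202,0],[0.00106,-0.0202,0]],"turn":[[0,0,0.0667],[0,0,0.0667],[0,0,0.0667],[0,0,0.0667],[0,0,0.0667],[0,0,0.0667],[0,0,0.0667],[0,0,0.0667],[0,0,0.0667],[0,0,0.0667],[0,0,0.0667],[0,0,0.0667],[0,0,0.0667],[0,0,0.0667],[0,0,0.0667]]}'
python3 -c "
from h import *
st()"
```

```text
clock: 13.27
tcp_pos: [0.5695, -0.1928, 0.1249]
eef_rot: [2.22, 2.221, 0.001]
contact_force: [-0.8, 1.5, 6.4]
width: 0.0147
t 13.27 tcp [ 0.5695 -0.1928  0.1249] yaw 90.02 tilt 0.09 j [-0.466  0.378 -0.018  1.173 -0.     1.105] F [-0.8  1.5  6.4] M [0.33 0.17 0.29] w 0.0147
hub r 57.2 alpha -88.81
```

```bash
python3 -m creep '{"jaw":[0,0,0,0,0,0,0,0,0,0,0,0,0,0,0],"xyz":[[0.00106,-0.0202,0],[0.00106,-0.0202,0],[0.00106,-0.0202,0],[0.00106,-0.0202,0],[0.00106,-0.0202,0],[0.00106,-0.0202,0],[0.00106,-0.0202,0],[0.00106,-0.0202,0],[0.00106,-0.0202,0],[0.00106,-0.0202,0],[0.00106,-0.0202,0],[0.00106,-0.0202,0],[0.00106,-0.0202,0],[0.00106,-0.0202,0],[0,0,0]],"turn":[[0,0,0.0667],[0,0,0.0667],[0,0,0.0667],[0,0,0.0667],[0,0,0.0667],[0,0,0.0667],[0,0,0.0667],[0,0,0.0667],[0,0,0.0667],[0,0,0.0667],[0,0,0.0667],[0,0,0.0667],[0,0,0.0667],[0,0,0.0667],[0,0,0]]}'
python3 -c "
from h import *
st()
grab('top','top4.png');im,d=grab('side','side4.png')"
```

```text
clock: 14.52
tcp_pos: [0.511, -0.1402, 0.1249]
eef_rot: [3.137, 0.162, 0.0]
contact_force: [-4.2, 0.2, 7.0]
width: 0.0145
t 14.52 tcp [ 0.511  -0.1402  0.1249] yaw 5.9 tilt 0.03 j [-0.426  0.263 -0.19   1.118 -0.     2.613] F [-4.2  0.2  7. ] M [ 0.12  0.82 -0.19] w 0.0145
hub r 57.4 alpha -175.38
```

```bash
sleep 2
```

```text
(no output)
```

View pics/top4.png

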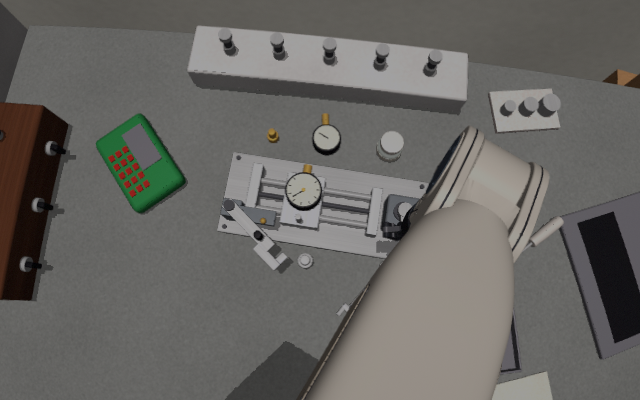

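```bash
cat > pk.py <<'E'
from meas import *
ys=np.array([.047,.9989]);xs=np.array([.9989,-.047])
im,d=load('top');P=cloud('top',d);g=cv2.cvtColor(im,cv2.COLOR_BGR2GRAY)
import sys
u0,v0=int(sys.argv[1]),int(sys.argv[2])
c,k,m=circ('post',u0,v0,8,.085,.112,P,im); q=P[m]; top=q[q[:,2]>.094]
p=on_plane('top',c,.1)[0]; print('post px',c,k,'plane',np.round(p,4),'cloud',np.round(top.mean(0),4),'ys',p[:2]@ys,top[:,:2].mean(0)@ys,'xs',p[:2]@xs)
# pivot: dark disc z>.095
m=np.zeros_like(g);m[196:216,220:240]=((g<105)&(P[...,2]>.094))[196:216,220:240]
nn,l,stt,ce=cv2.connectedComponentsWithStats(m); i=1+np.argmax(stt[1:,4]); pv=on_plane('top',ce[i],.104)[0]
print('piv',ce[i],stt[i],np.round(pv,4),'ys',pv[:2]@ys,'xs',pv[:2]@xs)
c,k,m=circ('knob',258,235,8,.12,.145,P,im); kn=on_plane('top',c,.134)[0]
r=kn[:2]-pv[:2]; print('knob',np.round(kn,4),np.linalg.norm(r),'theta',np.arctan2(-r@xs,-r@ys))
E
python3 pk.py 298 218
python3 -c "
from h import *
im,d=load('top');cv2.imwrite('pics/top4c.png',cv2.resize(im[140:290,200:400],(800,600),interpolation=cv2.INTER_CUBIC))"
```

```text
post px [297.5        216.70588235] 34 plane [0.5324 0.0723 0.1   ] cloud [0.5331 0.0727 0.1   ] ys 0.09726188669502504 0.09763284751921442 xs 0.5284592263660969
piv [228.71028037 204.88785047] [223 199  12  12 107] [0.5398 0.21   0.104 ] ys 0.23515658988816665 xs 0.5293379342920003
knob [0.4847 0.1404 0.134 ] 0.08875684521681781 theta 0.6226446375567387
```

```bash
sleep 2
```

```text
(no output)
```

View pics/top4c.png

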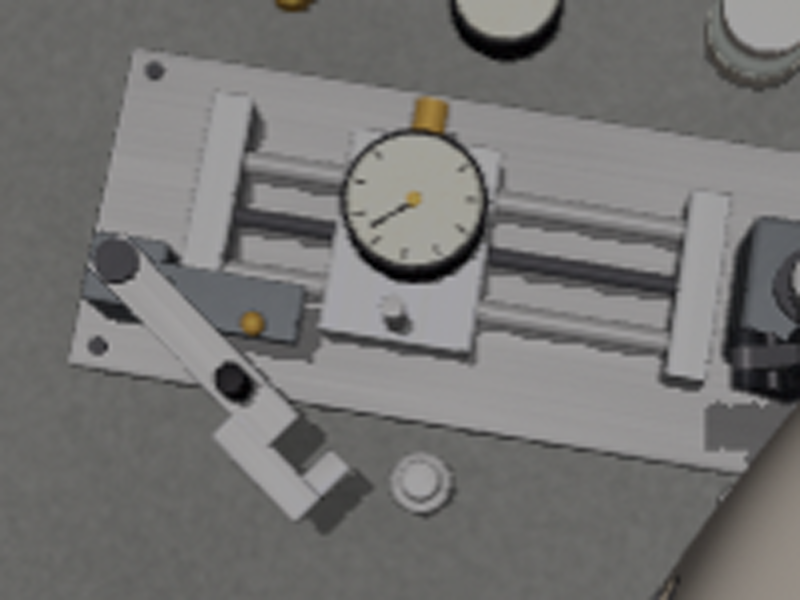

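Run:
```python
from h import *
pv=np.array([.5398,.2100]);th=.6226
ys=np.array([.047,.9989]);xs=np.array([.9989,-.047])
b=-(ys*np.cos(th)+xs*np.sin(th)); n=xs*np.cos(th)-ys*np.sin(th)
for c in [(298,411),(330,453),(352,470),(305,520),(215,435),(272,440)]:
    q=on_plane('top',np.array(c)/4+[200-.4,140-.4],.098)[0][:2]-pv; print(c,np.round([q@b,q@n],4))
```

```text
(298, 411) [0.1159 0.012 ]
(330, 453) [0.1415 0.0087]
(352, 470) [0.155  0.0104]
(305, 520) [ 0.1561 -0.0225]
(215, 435) [ 0.0956 -0.0249]
(272, 440) [ 0.1171 -0.0069]
```

The post still needs about 7.7 mm, or 60°, so I regrasp with a half turn.

```bash
python3 -m creep '{"jaw":[1,1,1,1,1,1,1,1],"xyz":[[0,0,0],[0,0,0],[0,0,0],[0,0,0],[0,0,0],[0,0,-0.06],[0,0,-0.06],[0,0,-0.06]],"turn":[[0,0,0],[0,0,0],[0,0,0],[0,0,0],[0,0,0],[0,0,0],[0,0,0],[0,0,0]]}'
python3 -m creep '{"jaw":[1,1,1,1,1,1,1,1,1,1,1,1,1],"xyz":[[0,0,0],[0,0,0],[0,0,0],[0,0,0],[0,0,0],[0,0,0],[0,0,0],[0,0,0],[0,0,0],[0,0,0],[0,0,0],[0,0,0],[0,0,0]],"turn":[[0,0,-0.0769],[0,0,-0.0769],[0,0,-0.0769],[0,0,-0.0769],[0,0,-0.0769],[0,0,-0.0769],[0,0,-0.0769],[0,0,-0.0769],[0,0,-0.0769],[0,0,-0.0769],[0,0,-0.0769],[0,0,-0.0769],[0,0,-0.0769]]}'
python3 -m creep '{"jaw":[1,1,1,1,1,1,1,1,1,1,1,1,1],"xyz":[[0,0,0],[0,0,0],[0,0,0],[0,0,0],[0,0,0],[0,0,0],[0,0,0],[0,0,0],[0,0,0],[0,0,0],[0,0,0],[0,0,0],[0,0,0]],"turn":[[0,0,-0.0769],[0,0,-0.0769],[0,0,-0.0769],[0,0,-0.0769],[0,0,-0.0769],[0,0,-0.0769],[0,0,-0.0769],[0,0,-0.0769],[0,0,-0.0769],[0,0,-0.0769],[0,0,-0.0769],[0,0,-0.0769],[0,0,-0.0769]]}'
python3 -c "
from h import *
st()
im,d=grab('side','side5.png');cv2.imwrite('pics/side5c.png',cv2.resize(im[60:260,250:490],(720,600)))"
```

```text
clock: 15.28
tcp_pos: [0.5114, -0.1409, 0.1784]
eef_rot: [-3.137, -0.171, 0.001]
contact_force: [0.2, 0.2, -0.5]
width: 0.0852
clock: 16.37
tcp_pos: [0.5115, -0.141, 0.1779]
eef_rot: [-2.09, -2.345, 0.0]
contact_force: [-0.1, 0.2, 0.5]
width: 0.0855
clock: 17.45
tcp_pos: [0.5116, -0.141, 0.1779]
eef_rot: [0.179, -3.136, -0.0]
contact_force: [0.2, 0.7, -0.9]
width: 0.0853
t 17.45 tcp [ 0.5116 -0.141   0.1779] yaw -173.45 tilt 0.01 j [-0.427  0.236 -0.087  1.248  0.    -0.541] F [ 0.2  0.7 -0.9] M [-0.02  0.01  0.01] w 0.0853
hub r 57.0 alpha -174.58
```

```bash
sleep 3
```

```text
(no output)
```

View pics/side5c.png

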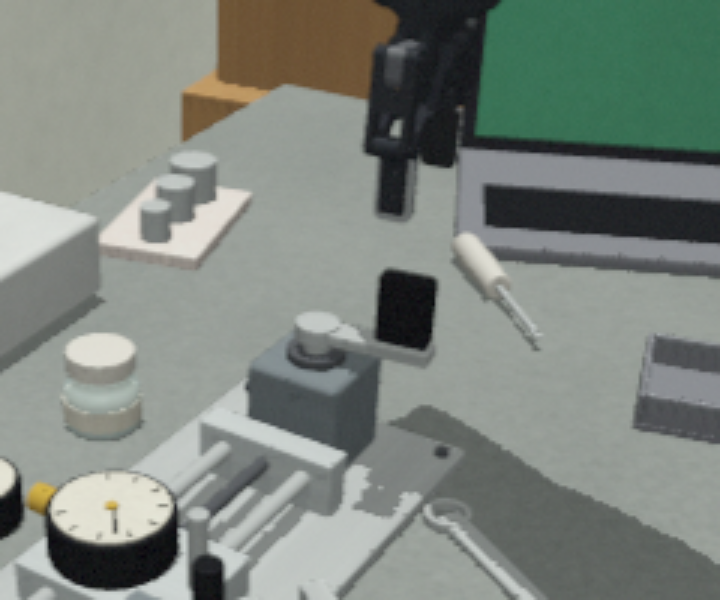

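The grip stands free below the open fingers, so I lower, close and turn about 60°.

```bash
python3 -m creep '{"jaw":[1,1,1,1,0,0,0,0,0,0,0],"xyz":[[0,0,0.0445],[0,0,0.0445],[0,0,0.0445],[0,0,0.0445],[0,0,0],[0,0,0],[0,0,0],[0,0,0],[0,0,0],[0,0,0],[0,0,0]],"turn":[[0,0,0],[0,0,0],[0,0,0],[0,0,0],[0,0,0],[0,0,0],[0,0,0],[0,0,0],[0,0,0],[0,0,0],[0,0,0]]}' 50
python3 -m creep '{"jaw":[0,0,0,0,0,0,0,0,0,0,0,0],"xyz":[[-0.001,0.0202,0],[-0.001,0.0202,0],[-0.001,0.0202,0],[-0.001,0.0202,0],[-0.001,0.0202,0],[-0.001,0.0202,0],[-0.001,0.0202,0],[-0.001,0.0202,0],[-0.001,0.0202,0],[-0.001,0.0202,0],[0,0,0],[0,0,0]],"turn":[[0,0,0.0667],[0,0,0.0667],[0,0,0.0667],[0,0,0.0667],[0,0,0.0667],[0,0,0.0667],[0,0,0.0667],[0,0,0.0667],[0,0,0.0667],[0,0,0.0667],[0,0,0],[0,0,0]]}'
python3 -c "
from h import *
st()
grab('top','top6.png')"
python3 pk.py 291 216
```

```text
clock: 18.42
tcp_pos: [0.5118, -0.141, 0.1255]
eef_rot: [-0.17, 3.136, -0.001]
contact_force: [-0.4, 0.8, 5.0]
width: 0.0146
clock: 19.42
tcp_pos: [0.5353, -0.0877, 0.1255]
eef_rot: [1.422, 2.8, 0.0]
contact_force: [-0.0, 0.4, 5.3]
width: 0.0143
t 19.42 tcp [ 0.5353 -0.0877  0.1255] yaw 126.14 tilt 0.08 j [-0.317  0.282 -0.161  1.126 -0.     0.623] F [-0.   0.4  5.3] M [ 0.14  0.15 -0.23] w 0.0143
hub r 58.1 alpha 124.54
post px [293.61111111 215.86111111] 36 plane [0.5333 0.0801 0.1   ] cloud [0.534  0.0804 0.0998] ys 0.10508917566881489 0.10544128157080565 xs 0.5289002064017795
piv [228.76146789 204.88990826] [223 199  12  12 109] [0.5398 0.2099 0.104 ] ys 0.2350550527707069 xs 0.529350196264419
knob [0.4846 0.1405 0.134 ] 0.08866171636965098 theta 0.6251119736516222
```

The post is now within about 0.5 mm of the dock. I release, raise and turn the wrist for the knob.

```bash
python3 -m creep '{"jaw":[1,1,1,1,1,1,1,1,1,1],"xyz":[[0,0,0],[0,0,0],[0,0,0],[0,0,0],[0,0,0],[0,0,-0.0533],[0,0,-0.0533],[0,0,-0.0533],[0,0,-0.0533],[0,0,-0.0533]],"turn":[[0,0,0],[0,0,0],[0,0,0],[0,0,0],[0,0,0],[0,0,0],[0,0,0],[0,0,0],[0,0,0],[0,0,0]]}'
python3 -m creep '{"jaw":[0.6,0.6,0.6,0.6,0.6,0.6,0.6,0.6,0.6,0.6,0.6,0.6],"xyz":[[0,0,0],[0,0,0],[0,0,0],[0,0,0],[0,0,0],[0,0,0],[0,0,0],[0,0,0],[0,0,0],[0,0,0],[0,0,0],[0,0,0]],"turn":[[0,0,0.0691],[0,0,0.0691],[0,0,0.0691],[0,0,0.0691],[0,0,0.0691],[0,0,0.0691],[0,0,0.0691],[0,0,0.0691],[0,0,0.0691],[0,0,0.0691],[0,0,0.0691],[0,0,0.0691]]}'
python3 -c "
from h import *
need([.4847,.1405,.18]); grab('top','top7.png')"; python3 pk.py 294 216
```

```text
clock: 20.3
tcp_pos: [0.5347, -0.0878, 0.2053]
eef_rot: [-1.422, -2.801, 0.0]
contact_force: [0.8, -0.7, -0.7]
width: 0.0855
clock: 21.3
tcp_pos: [0.5347, -0.0879, 0.2045]
eef_rot: [-2.833, -1.358, 0.0]
contact_force: [0.9, 1.2, -0.1]
width: 0.0514
t 21.3 tcp [ 0.5347 -0.0879  0.2045] yaw 51.24 tilt 0.01 j [-0.318  0.246 -0.006  1.319  0.     1.93 ] F [ 0.9  1.2 -0.1] M [ 0.01 -0.04 -0.03] w 0.0514
hub r 58.4 alpha 125.11
need norm [ 0.4891 -0.6066  0.0817]
post px [293.56756757 215.94594595] 37 plane [0.5331 0.0802 0.1   ] cloud [0.5339 0.0803 0.0997] ys 0.10514522790955826 0.1052794068670991 xs 0.5287199027631013
piv [228.80909091 204.86363636] [223 199  12  12 110] [0.5399 0.2098 0.104 ] ys 0.23497174667099374 xs 0.5294172324347917
knob [0.4844 0.1404 0.134 ] 0.08885309819593622 theta 0.6265760410222884
```

```bash
python3 -m creep '{"jaw":[0.6,0.6,0.6,0.6,0.6,0.6,0.6,0.6,0.6],"xyz":[[0.0611,-0.0758,0],[0.0611,-0.0758,0],[0.0611,-0.0758,0],[0.0611,-0.0758,0],[0.0611,-0.0758,0],[0.0611,-0.0758,0],[0.0611,-0.0758,0.04],[0.0611,-0.0758,0.04],[0,0,0]],"turn":[[0,0,0],[0,0,0],[0,0,0],[0,0,0],[0,0,0],[0,0,0],[0,0,0],[0,0,0],[0,0,0]]}'
python3 -c "
from h import *
need([.4846,.1405,.105]); im,d=grab('side','side8.png');cv2.imwrite('pics/side8c.png',cv2.resize(im[100:340,220:508],(720,600)))"
```

```text
clock: 22.1
tcp_pos: [0.4812, 0.1437, 0.1788]
eef_rot: [-2.823, -1.374, 0.004]
contact_force: [-0.4, 0.8, 0.2]
width: 0.0512
t 22.1 tcp [0.4812 0.1437 0.1788] yaw 51.9 tilt 0.18 j [ 1.220e-01  1.900e-01 -1.460e-01  1.238e+00  1.000e-03  2.358e+00] F [-0.4  0.8  0.2] M [ 0.01 -0.01  0.02] w 0.0512
hub r 292.5 alpha 107.31
need norm [-0.0012  0.016   0.2459]
```

```bash
sleep 3
```

```text
(no output)
```

View pics/side8c.png

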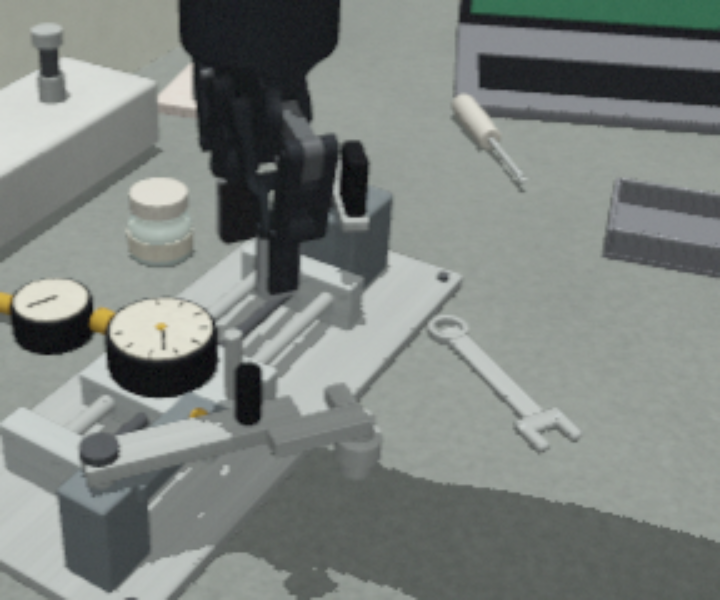

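```bash
python3 -m creep '{"jaw":[0.6,0.6],"xyz":[[0,0,0],[0,0,0]],"turn":[[0,0,0],[0,0,0]]}'
python3 -c "
from h import *
need([.4846,.1405,.105])"
```

```text
clock: 22.32
tcp_pos: [0.4839, 0.1396, 0.1809]
eef_rot: [2.828, 1.367, 0.001]
contact_force: [0.0, -0.0, -0.3]
width: 0.051
t 22.32 tcp [0.4839 0.1396 0.1809] yaw 51.6 tilt 0.04 j [ 0.114  0.189 -0.141  1.24  -0.     2.355] F [ 0.  -0.  -0.3] M [-0.06  0.    0.06] w 0.051
hub r 287.9 alpha 107.05
need norm [ 3.600e-03 -2.000e-04  2.531e-01]
```

Settled right over the knob, so I lower and close lightly.

```bash
python3 -m creep '{"jaw":[0.6,0.6,0.6,0.6,0.6,0.6,0.6,0,0,0,0,0,0],"xyz":[[0.0036,0,0.05],[0,0,0.05],[0,0,0.05],[0,0,0.05],[0,0,0.05],[0,0,0.0],[0,0,0],[0,0,0],[0,0,0],[0,0,0],[0,0,0],[0,0,0],[0,0,0]],"turn":[[0,0,0],[0,0,0],[0,0,0],[0,0,0],[0,0,0],[0,0,0],[0,0,0],[0,0,0],[0,0,0],[0,0,0],[0,0,0],[0,0,0],[0,0,0]]}' 25
python3 -c "
from h import *
s,M,p=st()
pv=np.array([.5398,.2099]);r=p[:2]-pv;ys=np.array([.047,.9989]);xs=np.array([.9989,-.047])
print(np.linalg.norm(r),'theta',np.arctan2(-r@xs,-r@ys)); im,d=grab('side','side9.png');cv2.imwrite('pics/side9c.png',cv2.resize(im[100:340,220:508],(720,600)))"
```

```text
clock: 23.4
tcp_pos: [0.4847, 0.1409, 0.1065]
eef_rot: [2.828, 1.366, 0.003]
contact_force: [-0.6, -1.6, 6.9]
width: 0.0137
t 23.4 tcp [0.4847 0.1409 0.1065] yaw 51.56 tilt 0.11 j [ 0.117  0.234 -0.28   1.055 -0.     2.359] F [-0.6 -1.6  6.9] M [-0.28  0.06 -0.02] w 0.0137
hub r 288.8 alpha 106.81
0.08827589881979381 theta 0.6263532870266162
```

```bash
sleep 3
```

```text
(no output)
```

View pics/side9c.png

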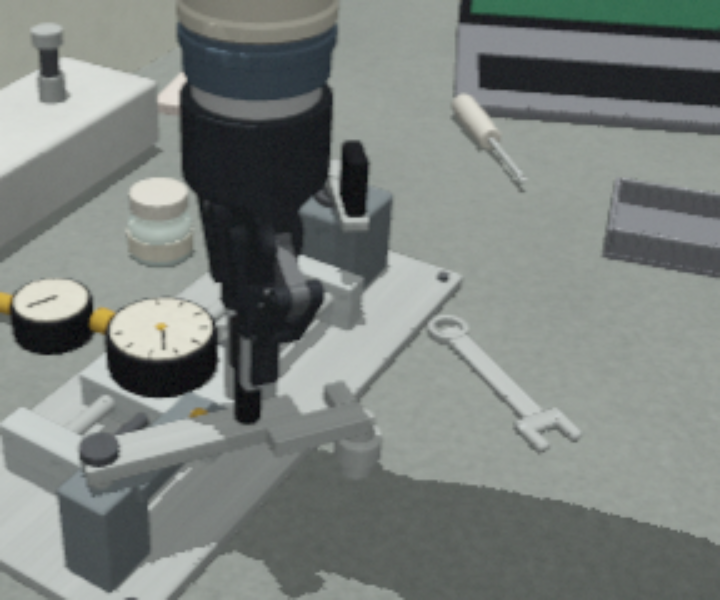

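```bash
python3 -m creep '{"jaw":[0,0,0,0,0,0],"xyz":[[0.0011,0.0256,0],[0.0011,0.0256,0],[0.0011,0.0256,0],[0.0011,0.0256,0],[0.0011,0.0256,0],[0,0,0]],"turn":[[0,0,-0.0556],[0,0,-0.0556],[0,0,-0.0556],[0,0,-0.0556],[0,0,-0.0556],[0,0,0]]}'
cat > th.py <<'E'
from h import *
s,M,p=st()
pv=np.array([.5398,.2099]);r=p[:2]-pv;ys=np.array([.047,.9989]);xs=np.array([.9989,-.047])
print(np.linalg.norm(r),'theta',np.arctan2(-r@xs,-r@ys),'F along n',np.array(s['contact_force'])@M[:,1],'F x',np.array(s['contact_force'])@M[:,0])
E
python3 th.py; python3 -c "
from h import *
im,d=grab('side','side10.png');cv2.imwrite('pics/side10c.png',cv2.resize(im[140:340,220:460],(720,600)))"
```

```text
clock: 23.95
tcp_pos: [0.5203, 0.1238, 0.1066]
eef_rot: [2.459, 1.951, 0.003]
contact_force: [3.3, -2.0, 6.6]
width: 0.0132
t 23.95 tcp [0.5203 0.1238 0.1066] yaw 76.86 tilt 0.16 j [ 7.700e-02  2.820e-01 -2.130e-01  1.073e+00 -1.000e-03  1.877e+00] F [ 3.3 -2.   6.6] M [-0.5  -0.52 -0.05] w 0.0132
hub r 263.8 alpha 100.49
0.088329251375154 theta 0.1756111646513825 F along n 3.657549289690816 F x -1.1734235627371041
```

```bash
sleep 3
```

```text
(no output)
```

View pics/side10c.png

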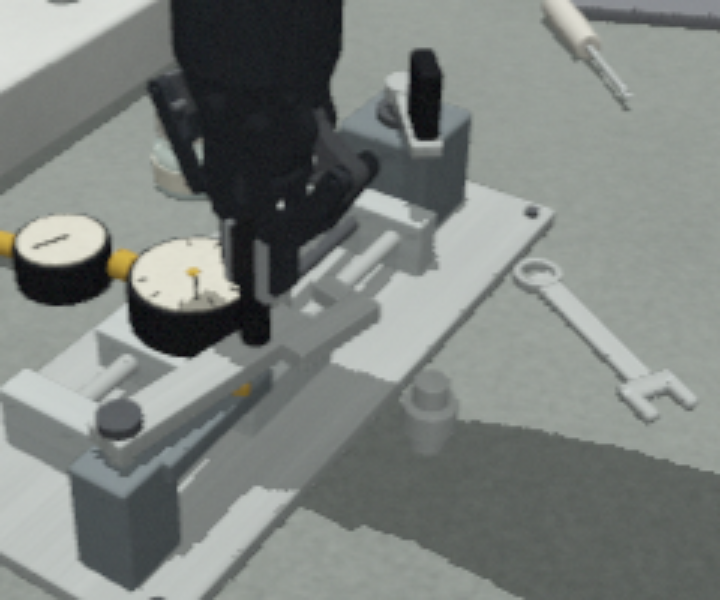

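The bar swings with the knob, and about 10° remain; I go on in small steps over the nub.

```bash
python3 -m creep '{"jaw":[0,0,0,0,0],"xyz":[[0.0002,0.0102,0],[0.0002,0.0102,0],[0.0002,0.0102,0],[0.0002,0.0102,0],[0,0,0]],"turn":[[0,0,-0.0222],[0,0,-0.0222],[0,0,-0.0222],[0,0,-0.0222],[0,0,0]]}'
python3 th.py
python3 -m creep '{"jaw":[0,0,0],"xyz":[[0.0002,0.0102,0],[0,0,0],[0,0,0]],"turn":[[0,0,-0.0222],[0,0,0],[0,0,0]]}'
python3 th.py
```

```text
clock: 24.42
tcp_pos: [0.532, 0.1218, 0.1066]
eef_rot: [2.32, 2.114, 0.002]
contact_force: [4.5, -3.0, 3.6]
width: 0.0134
t 24.42 tcp [0.532  0.1218 0.1066] yaw 84.67 tilt 0.18 j [ 7.200e-02  2.990e-01 -1.870e-01  1.081e+00 -1.000e-03  1.736e+00] F [ 4.5 -3.   3.6] M [-0.68 -0.78 -0.06] w 0.0134
hub r 260.0 alpha 98.03
0.08842405112216806 theta 0.041411963302173053 F along n 4.731114752066903 F x -2.580393860950753
clock: 24.67
tcp_pos: [0.5349, 0.1216, 0.1066]
eef_rot: [2.285, 2.152, 0.002]
contact_force: [2.3, -3.5, 5.1]
width: 0.0135
t 24.67 tcp [0.5349 0.1216 0.1066] yaw 86.55 tilt 0.18 j [ 7.100e-02  3.030e-01 -1.810e-01  1.083e+00 -1.000e-03  1.702e+00] F [ 2.3 -3.5  5.1] M [-0.7  -0.51 -0.07] w 0.0135
hub r 259.3 alpha 97.4
0.08845910564268814 theta 0.008674746231608178 F along n 2.4872604975281827 F x -3.4007904634538946
```

```bash
python3 -m creep '{"jaw":[0,0,0],"xyz":[[0,0.0035,0],[0,0,0],[0,0,0]],"turn":[[0,0,-0.0075],[0,0,0],[0,0,0]]}'
python3 th.py
python3 -m creep '{"jaw":[0,0,0],"xyz":[[0,0.0035,0],[0,0,0],[0,0,0]],"turn":[[0,0,0],[0,0,0],[0,0,0]]}'
python3 th.py
python3 -m creep '{"jaw":[0,0,0],"xyz":[[0,0.0035,0],[0,0,0],[0,0,0]],"turn":[[0,0,0],[0,0,0],[0,0,0]]}'
python3 th.py
```

```text
clock: 24.92
tcp_pos: [0.5355, 0.1215, 0.1065]
eef_rot: [2.273, 2.166, 0.002]
contact_force: [1.0, -3.2, 6.6]
width: 0.0134
t 24.92 tcp [0.5355 0.1215 0.1065] yaw 87.23 tilt 0.14 j [ 7.100e-02  3.050e-01 -1.790e-01  1.085e+00 -1.000e-03  1.690e+00] F [ 1.  -3.2  6.6] M [-0.77 -0.27 -0.06] w 0.0134
hub r 259.2 alpha 97.27
0.08846971856921174 theta 0.001467375917473889 F along n 1.1344304838670387 F x -3.155590344455317
clock: 25.17
tcp_pos: [0.5363, 0.1215, 0.1065]
eef_rot: [2.273, 2.166, 0.001]
contact_force: [0.3, -3.2, 7.9]
width: 0.0137
t 25.17 tcp [0.5363 0.1215 0.1065] yaw 87.23 tilt 0.12 j [ 7.100e-02  3.060e-01 -1.770e-01  1.086e+00 -1.000e-03  1.690e+00] F [ 0.3 -3.2  7.9] M [-0.79 -0.03 -0.05] w 0.0137
hub r 259.1 alpha 97.09
0.08847705609034764 theta -0.007560022900180863 F along n 0.4368495480914149 F x -3.1478884671818856
clock: 25.42
tcp_pos: [0.5367, 0.1215, 0.1064]
eef_rot: [2.274, 2.166, -0.0]
contact_force: [-3.2, -3.8, 8.6]
width: 0.0135
t 25.42 tcp [0.5367 0.1215 0.1064] yaw 87.24 tilt 0.07 j [ 7.100e-02  3.080e-01 -1.750e-01  1.087e+00 -1.000e-03  1.690e+00] F [-3.2 -3.8  8.6] M [-0.77  0.57 -0.05] w 0.0135
hub r 259.0 alpha 97.0
0.08849292518572309 theta -0.012218391354927995 F along n -3.055400860647125 F x -3.94951210865576
```

Reaction is starting at the stop; two more millimetre-size pushes, watching the force.

```bash
python3 -m creep '{"jaw":[0,0,0],"xyz":[[0,0.0035,0],[0,0,0],[0,0,0]],"turn":[[0,0,0],[0,0,0],[0,0,0]]}'
python3 th.py
python3 -m creep '{"jaw":[0,0,0],"xyz":[[0,0.0035,0],[0,0,0],[0,0,0]],"turn":[[0,0,0],[0,0,0],[0,0,0]]}'
python3 th.py
```

```text
clock: 25.67
tcp_pos: [0.5368, 0.1215, 0.1064]
eef_rot: [2.274, 2.167, -0.002]
contact_force: [-6.6, -3.5, 11.8]
width: 0.0133
t 25.67 tcp [0.5368 0.1215 0.1064] yaw 87.24 tilt 0.08 j [ 7.100e-02  3.090e-01 -1.730e-01  1.090e+00 -1.000e-03  1.689e+00] F [-6.6 -3.5 11.8] M [-0.72  1.38  0.  ] w 0.0133
hub r 259.0 alpha 96.98
0.08849714135550563 theta -0.013229510004519551 F along n -6.44013307021688 F x -3.7837631168867585
clock: 25.92
tcp_pos: [0.5369, 0.1214, 0.1063]
eef_rot: [-2.273, -2.167, 0.004]
contact_force: [-10.4, -4.0, 13.7]
width: 0.0137
t 25.92 tcp [0.5369 0.1214 0.1063] yaw 87.25 tilt 0.16 j [ 7.000e-02  3.100e-01 -1.710e-01  1.092e+00 -1.000e-03  1.689e+00] F [-10.4  -4.   13.7] M [-0.71  2.24  0.02] w 0.0137
hub r 258.9 alpha 96.97
0.08851111478364909 theta -0.014101566526654183 F along n -10.260083529946996 F x -4.504559102130229
```

Firm stop reached (position steady, force rising). I unload, open, rise and look.

```bash
python3 -m creep '{"jaw":[0,0,0.5,0.5,0.5,0.5,0.5,0.5,0.5,0.5,0.5,0.5],"xyz":[[0,-0.006,0],[0,0,0],[0,0,0],[0,0,0],[0,0,0],[0,0,0],[0,0,-0.06],[0,0,-0.1],[0,0,-0.1],[0,0,-0.1],[0,0,0],[0,0,0]],"turn":[[0,0,0],[0,0,0],[0,0,0],[0,0,0],[0,0,0],[0,0,0],[0,0,0],[0,0,0],[0,0,0],[0,0,0],[0,0,0],[0,0,0]]}'
python3 -c "
from h import *
s,M,p=st(); print(np.round(M.T@np.array([-.12,-.3,0])/.3,3))
im,d=grab('side','side11.png');cv2.imwrite('pics/side11c.png',cv2.resize(im[140:340,200:440],(720,600)))
im,d=grab('top','top11.png')"
```

```text
clock: 26.92
tcp_pos: [0.5378, 0.1221, 0.215]
eef_rot: [2.273, 2.166, 0.004]
contact_force: [-0.4, -0.8, -0.4]
width: 0.0428
t 26.92 tcp [0.5378 0.1221 0.215 ] yaw 87.25 tilt 0.18 j [0.071 0.257 0.036 1.347 0.    1.69 ] F [-0.4 -0.8 -0.4] M [-0.03  0.01 -0.02] w 0.0428
hub r 259.4 alpha 96.75
[-1.018 -0.351 -0.002]
```

```bash
sleep 3
```

```text
(no output)
```

View pics/side11c.png

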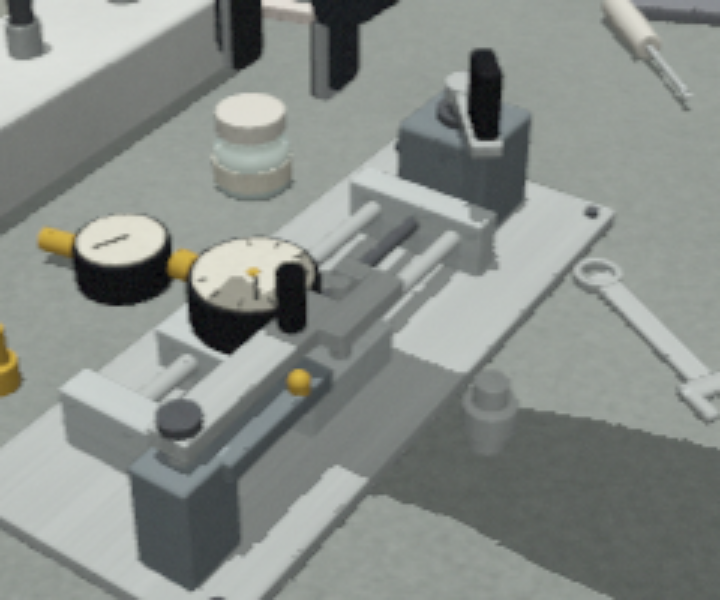

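View pics/top11.png

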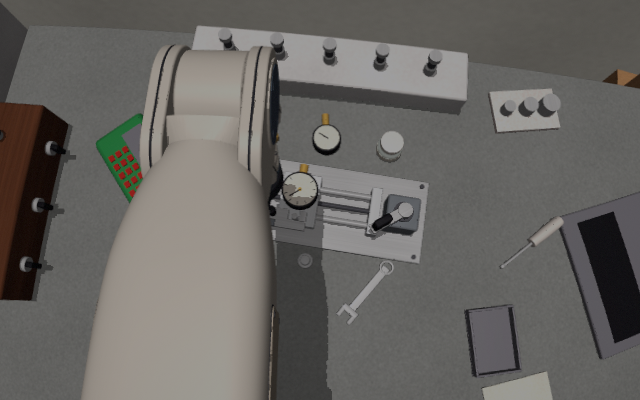

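The side view shows the bar along the slide with its notch at the post and the brass nub (298,382) now on the robot's side of the bar. I move the arm off to the right to check from above.

```bash
python3 -m creep '{"jaw":[0.5,0.5,0.5,0.5,0.5,0.5,0.5,0.5,0.5,0.5,0.5,0.5,0.5,0.5],"xyz":[[-0.12,-0.04,0],[-0.12,-0.04,0],[-0.12,-0.04,0],[-0.12,-0.04,0],[-0.12,-0.04,0],[-0.12,-0.04,0],[-0.12,-0.04,0],[-0.12,-0.04,0],[-0.12,-0.04,0],[-0.12,-0.04,0],[-0.12,-0.04,0],[-0.12,-0.04,0],[-0.12,-0.04,0],[0,0,0]],"turn":[[0,0,0],[0,0,0],[0,0,0],[0,0,0],[0,0,0],[0,0,0],[0,0,0],[0,0,0],[0,0,0],[0,0,0],[0,0,0],[0,0,0],[0,0,0],[0,0,0]]}'
python3 -c "
from h import *
st();im,d=grab('top');grab('side')
cv2.imwrite('pics/top12c.png',cv2.resize(im[140:290,200:400],(800,600),interpolation=cv2.INTER_CUBIC))
P=cloud('top',d);m=np.zeros(d.shape,bool);m[200:240,240:275]=1;m&=(P[...,2]>.12)&(P[...,2]<.145)
c=np.argwhere(m)[:,::-1].mean(0);k=on_plane('top',c,.134)[0];r=k[:2]-[.5398,.2099];ys=np.array([.047,.9989]);xs=np.array([.9989,-.047]);print(c,m.sum(),k,'theta',np.arctan2(-r@xs,-r@ys))"; python3 pk.py 294 216 | head -2
```

```text
clock: 28.18
tcp_pos: [0.3562, -0.3429, 0.2116]
eef_rot: [-2.278, -2.16, 0.002]
contact_force: [0.1, 0.3, -0.2]
width: 0.0428
t 28.18 tcp [ 0.3562 -0.3429  0.2116] yaw 86.97 tilt 0.14 j [-9.350e-01  1.640e-01 -9.400e-02  1.314e+00 -1.000e-03  6.880e-01] F [ 0.1  0.3 -0.2] M [0.05 0.11 0.02] w 0.0428
hub r 296.5 alpha -135.66
[271.07407407 209.38888889] 54 [0.53515652 0.12189191 0.134     ] theta 0.005695953416540567
post px [294.08743169 218.26775956] 183 plane [0.5286 0.0786 0.1   ] cloud [0.5287 0.0785 0.0982] ys 0.10335935112540921 0.10321462763457058 xs 0.5243261125794804
piv [228.47787611 205.10619469] [223 199  12  13 113] [0.5393 0.2104 0.104 ] ys 0.23552742560382464 xs 0.5288329356817693Traceback (most recent call last):
  File "pk.py", line 12, in <module>
    c,k,m=circ('knob',258,235,8,.12,.145,P,im); kn=on_plane('top',c,.134)[0]
          ~~~~^^^^^^^^^^^^^^^^^^^^^^^^^^^^^^^^
  File "meas.py", line 7, in circ
    i=1+np.argmax(st[1:,4]); return ce[i],st[i,4],l==i
        ~~~~~~~~~^^^^^^^^^^
    return _wrapfunc(a, 'argmax', axis=axis, out=out, **kwds)
    return bound(*args, **kwds)
ValueError: attempt to get argmax of an empty sequence
```

```bash
sleep 3
```

```text
(no output)
```

View pics/top12c.png

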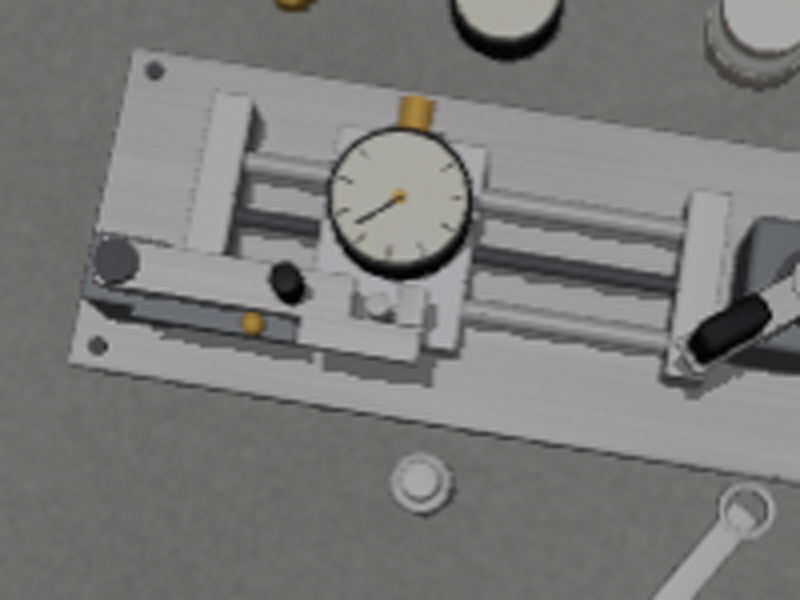

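The post (377,303) sits mid-notch between the prongs and the bar lies shut past the nub (252,323). The union and wrench are where they were, so I hand in.

```bash
python3 -c "
from bench import ctrl; print(ctrl.sign_off())"
```

```text
the job is handed in; nothing more can be done
None
```

The post stands in the keeper's notch and the bar is shut behind its detent. I handed in at about 28 s, with the arm well clear of everything.

**Crank:** I wound it clockwise about 1.27 turns in three grasps, which moved the post about 58 mm. My last measurement before shutting put the post within 0.5 mm of the dock along the slide.

**Keeper bar:** I gripped the knob, swung the bar shut over the nub, and pushed until it reached a firm stop at about 10 N.

**Last checks:**
- From above, the post sits mid-notch and the bar measures about 0.006 rad from shut, which is within my measuring error. The nub is on the outer side of the bar.
- In the last pictures the wrench, union, spare gauge and jar looked where they were at the start. I compared them by eye only. I made no separate check of the adapter.
- The highest side force I read was about 16 N, while cranking.
- My automatic post measurement failed in the final picture because its mask merged with the bar around the post. I judged the final fit by eye from the top picture instead.

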